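# Set the slice stop of a cheese slicer and bring the cheese up to it

### The job

Get the cheese slicer ready for a medium slice. With the fingertips push the steel slice stop along its rail, over its first click, until it drops into the middle one of its three notches, so that its face stands over the middle engraved line; then gently push the block of cheese flat against the rail and along it across the wire slot until its end rests against the stop, without driving the stop out of its notch. Only push the cheese along the board, never lift or tip it, and leave everything else on the worktop where it stands.

Things in the scene. Friction and masses are not known exactly. Their poses are not given: they have to be found in the camera images.
- slicer_board: Cheese slicer: wooden board 160 (x) by 320 mm (y), top 26 mm above the worktop; it stands fast. Origin: centre of its underside; x to its back, y to its left, z up (all below is in this frame). A 3 mm wire slot crosses it at y = +20 mm. Right of that, three dark lines are engraved at y = 0, -20 and -40 mm. The cutting wire's bow, 160 mm high, stays folded back behind the slot.
- fence (a point): Point on the front face of the steel rail, at board (37, 80, 40) mm. The rail runs along y for the board's whole length, 16 mm wide (x 37 to 53), 22 mm high (top at z = 48). This face is the fence: cheese lying flat against it has its origin at board x = 9.5 mm. Three 8 mm wide notches are cut in the rail's top.
- slice_stop (a joint): Travel of the slice stop along the rail, m: 0 at the right end, growing to the left (board +y) up to 0.115. A sprung ball drops into notches at 0.065, 0.085 (the MIDDLE one) and 0.105. It starts at 0 to 0.04, right of all notches. It slides with 2 to 3 N; within 4 mm of a notch centre the ball pulls it in, and some 15 to 19 N along the rail drive it out again.
- stop_face (a point): Point on the left face of the slice stop, where the cheese shall rest, at board x = 0, 24 mm above the board's top; its board y is -0.105 + joint value, so -0.020 in the middle notch. The face belongs to a steel plate 6 mm thick, from board x = -37 to +33 mm, z = 28 to 74 mm. Its right side is free for pushing.
- stop_knob (a point): Top of the small black plunger knob on the stop's channel, 82 mm above the worktop. The channel, 32 mm wide and 30 mm long, rides over the rail (board x = 29 to 61 mm) on the right of the stop's face, 60 mm high above the worktop.
- middle_line (a point): Middle of the middle engraved line, at board (-20, -20, 26) mm, on the board's top; the stop's face stands over this line when it is in the middle notch.
- cheese: Block of hard cheese 55 (x) by 90 (y) by 48 mm high, 0.2 to 0.35 kg, pale yellow, brownish rind on top. Origin: centre of its underside, z up. It lies loose on the board left of the wire slot, long side roughly along the rail, 3 to 25 mm clear of it, turned up to 0.1 rad. It slides when pushed with 1 to 4 N.
- cheese_end (a point): Centre of the right-hand end face of the cheese, the one to rest against the stop: 45 mm from its origin along its own -y, 24 mm up.
- mug: Cream mug, 95 mm high, 92 mm wide, handle to one side, standing behind the left part of the board; a bystander. Origin: centre of its underside.
- pepper: Pepper shaker, 44 mm wide and 90 mm high, upright on the worktop to the left in front of the sink; a bystander. Origin: centre of its underside.
- spoon_a: Table spoon, 187 mm long, lying in front of the sink; a bystander. Origin: its middle, underside.
- spoon_b: Table spoon like the other, lying at the right; a bystander. Origin: its middle, underside.
- wire_bow (a joint): Hinge of the cutting wire's bow, rad: 0 folded back (where it rests), 2.2 down on the board. It is not used here and is to stay folded back.

How it is judged:
By the outcome, as a careful person would: the job done as asked, in the order asked, and still so for the second after the job is handed in, with the robot touching nothing.
It also fails if it takes over 64 s, if anything falls off the work surface, if the arm or the gripper's body presses on something with over 40 N, if the wrist force passes 120 N, or if a joint passes its speed limit or range.

### The arm

A 6-joint arm with a two-finger parallel gripper is mounted at the origin on a cart in front of the work surface, level with it; the furniture and walls round the work are solid. World frame = base frame: x ahead of the robot, y to its left, z up, the work surface at z = 0. Lengths are in mm, angles in rad, forces in N, time in s.
With the tool pointing down it reaches from about 250 to 775 mm from the base axis. Payload 4 kg.
Tool frame: the origin (TCP) lies at the very end of the fingers, on their centre line; the grasp point (between the pads) lies 19 mm behind it; z points along the fingers, x is the direction in which the jaws open and shut, and the axes are right-handed (so a half turn about z gives the same grasp; the last joint's range is limited). The gripper opens to 94 mm and grips with 3 to 60 N. Pads are 16 mm wide; open, the fingers measure 119 mm over their backs; the gripper's body (75 mm by 177 mm) begins 78 mm behind the grasp point.
Start: joints at [1.209, 0.087, 1.371, -0, 1.684, -0.103], TCP at [140.765, 531.7, 205.506] pointing down, gripper open.
Joint ranges: [-3.1, 3.1], [-0.76, 2.03], [0.27, 2.55], [-1.08, 4.22], [0.17, 2.65], [-2.57, 2.57]. Speed limits (rad/s): [2.79, 2.79, 3.14, 3.14, 3.14, 3.14].

### API

Orientations are given as a rotation vector (axis times angle).
In Python, from rig import * gives the robot as it stands.
- The arm moves only by the tool carry_out, never from a script. Its argument "steps" is a list of rows, each a list of 2 entries, a list of its own where there are three numbers: the shift along the tool's x, y, z in mm, then the turn, a rotation vector about the tool's x, y, z in rad. In form: [[[dx, dy, dz], [rx, ry, rz]], ...]. A call has 1 to 12 rows; each row is the pose to reach, as a shift and turn from the pose commanded when the call began, along the tool's axes at that moment; what a row does not reach only later rows make up. A row lasts 1/10 s, in which the tool goes at most 50 mm and 8.59 degrees, less where a joint would pass 70% of its speed; a pose out of reach is approached as far as the arm can. A call with a gripper value outside its range is refused whole. "claw" is the closure, from 0 (fully open) to 1 (shut), set as the call begins (left out, the last holds). The fingers move at their own pace and stop on an object; "grip_force" is the grip in N (left out, the last holds). Time passes only in rows, so rows that repeat a pose let the fingers close. It gives the time, the measured TCP pose, the force and the opening at its end, in the units of the state.
- read_state(): the state, without advancing time (a new reading comes with each control period).
- snapshot(name): name is "scene" or "top" or "wrist"; returns (picture, depth): 480x640x3 uint8, blue, green, red; 480x640 float32, mm along the optical axis (not along the pixel's ray), 0 where there is no reading.
- get_calibration(name): a dict with "fovy" (degrees; the focal length in pixels is half the picture's height over the tangent of half this angle, whatever the lens; pixels are square), "cx", "cy" (the principal point, pixels), "rvec" (rotation vector, rad) and "tvec" (3), from world to camera coordinates, as OpenCV has them. Camera axes: x right, y down, z forward; pixel columns grow to the right and rows downward; lengths in mm; the calibration is good to about 2 mm. A picture is of the moment at which its call begins: read the wrist's pose just before it. get_calibration takes no time and is no camera call; for the wrist camera it gives the pose at the moment of the call.
- finish_job(): hands the job in, once; it reports no verdict.
Trained networks look in the newest picture that a camera, given by its name, has taken for a name from the list of things; names that differ only in an ending like _2 or _b are one class to them, and where a whole thing is asked for, a point or a joint stands for the part that bears it (a point fixed in the world has none). Each returns a list of dicts, best first, with "score" (0 to 1); they miss things now and then, are a little off and sometimes report something else, mostly with a low value. They report only what shows in the picture. A call takes as long as a camera call.
- search_frame(camera, label): "bbox" ([left, top, width, height] in pixels, round what is visible of it).
- trace(camera, label): "mask" (480x640 bool, what is visible of it) and "bbox" ([left, top, width, height] in pixels, round what is visible of it).
The state is a dict: "t": time; "joint_positions": joint angles; "joint_vel": joint speeds; "joint_efforts": joint torques, N m; "eef_pos": TCP position; "tool_rot": TCP orientation; "wrist_force": force on the tool from outside, world axes, zero at the start; "wrist_torque": the same for the moment, N m; "opening": opening from 0.0 (shut) to 1.0 (fully open).
Only numpy, scipy, OpenCV 4.12 (cv2) and the standard library are available. Lean on these libraries where they do the work, as an engineer would, in place of code of your own. Each camera call takes 0.05 s, during which the arm holds its last target.

## Working session

There is one attempt and no reset: what is moved stays moved. The work goes in short steps, Python scripts to look and compute and a tool call to move; the robot and the scene stay as the last step left them, time stands still between calls to the robot, and variables do not carry over. Pictures are saved under pics/ and viewed, and the job is handed in when it is done.

Besides the shell and the picture viewer there is one more tool, called in YAML: its name, and indented under it one key for each argument. carry_out: Moves the arm, as the interface text tells. Its arguments: {"type":"object","properties":{"steps":{"type":"array","items":{"type":"array"}},"claw":{"type":"number"},"grip_force":{"type":"number"}},"required":["steps"]}

```bash
ls; mkdir -p pics; python3 - <<'E'
from rig import *
import cv2
s=read_state();print(s)
for n in("scene","top","wrist"):
    c=get_calibration(n);print(n,c)
    p,d=snapshot(n);cv2.imwrite(f"pics/{n}0.png",p)
E
```

```text
pics
{'t': 0.0, 'joint_positions': array([ 1.20888687e+00,  8.79703521e-02,  1.37225644e+00,  1.56384210e-05,
        1.68355781e+00, -1.03090684e-01]), 'joint_vel': array([-1.10123003e-03,  6.22352939e-04,  8.77033872e-04, -1.45082038e-04,
       -8.81528700e-04, -7.83551262e-05]), 'joint_efforts': array([ 1.02008100e-03, -3.40192723e+01, -3.02426398e+01,  7.17441039e-02,
        3.33667151e-02, -1.93486057e-04]), 'eef_pos': array([140.56918962, 531.17712325, 204.2946596 ]), 'tool_rot': array([ 2.4886356 ,  1.91550003, -0.00294186]), 'wrist_force': array([0.29055447, 0.54115002, 0.59964761]), 'wrist_torque': array([0.02338115, 0.02986684, 0.03188952]), 'opening': 0.9977305225720017}
scene {'fovy': 55.85028275926997, 'cx': 330.1402934900597, 'cy': 241.48426135195763, 'rvec': array([ 2.25848236, -0.55479184,  0.21343875]), 'tvec': array([-544.02667178,   71.43767152, 1039.38107664])}
top {'fovy': 43.40053589967555, 'cx': 329.4158509994212, 'cy': 249.8604279995509, 'rvec': array([ 2.130066  , -2.17117009,  0.13837677]), 'tvec': array([-186.79576784,  531.68962049, 1443.81659056])}
wrist {'fovy': 62.26268004798978, 'cx': 315.7153948983275, 'cy': 230.26522465689933, 'rvec': array([-2.31561393, -1.78308969, -0.23562236]), 'tvec': array([-549.5177603 ,  -26.03909771,  390.47010387])}
```

View pics/scene0.png

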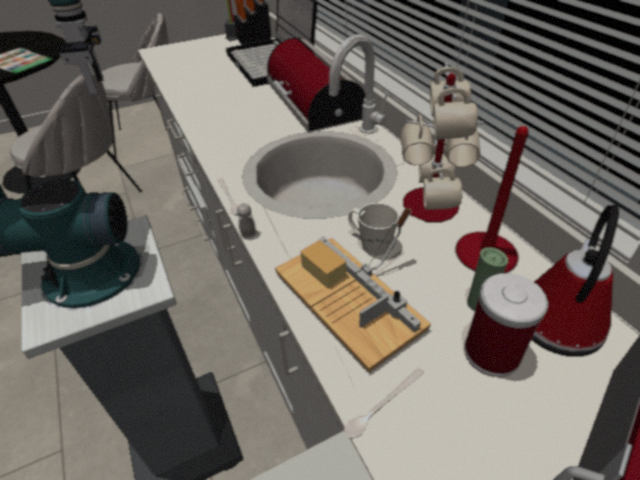

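View pics/top0.png

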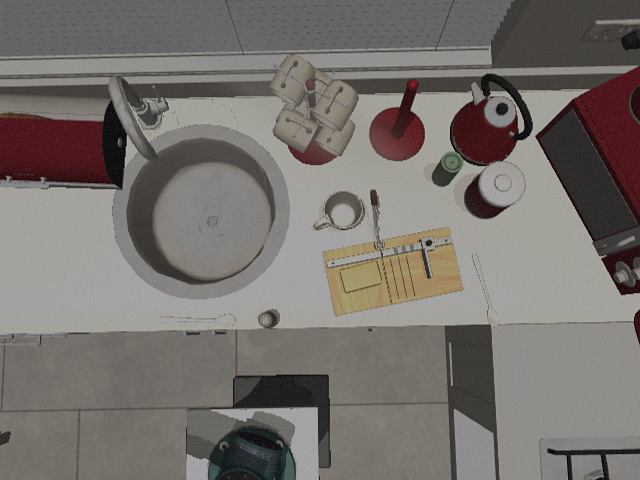

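View pics/wrist0.png

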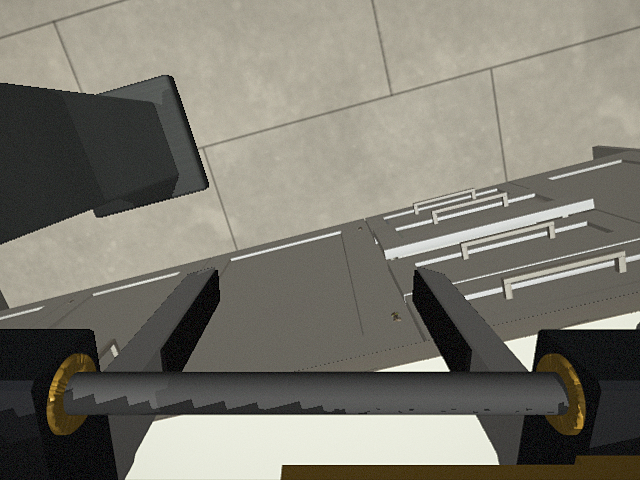

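```bash
cat > h.py <<'E'
from rig import *
import cv2, numpy as np
def cam(n):
    c=get_calibration(n);f=240/np.tan(np.radians(c['fovy'])/2)
    K=np.array([[f,0,c['cx']],[0,f,c['cy']],[0,0,1.]])
    return K,np.array(c['rvec'],float),np.array(c['tvec'],float)
def proj(n,P):
    K,r,t=cam(n);return cv2.projectPoints(np.array(P,float).reshape(-1,3),r,t,K,None)[0][:,0]
def ray(n,uv,z):
    K,r,t=cam(n);R=cv2.Rodrigues(r)[0]
    C=-R.T@t; uv=np.atleast_2d(uv).astype(float)
    d=(R.T@np.linalg.inv(K)@np.c_[uv,np.ones(len(uv))].T).T
    return C+d*((z-C[2])/d[:,2])[:,None]
def cloud(n,d):
    K,r,t=cam(n);R=cv2.Rodrigues(r)[0]
    v,u=np.mgrid[:480,:640]
    P=np.stack([(u-K[0,2])/K[0,0]*d,(v-K[1,2])/K[1,1]*d,d],-1)
    return (P-t)@R
E
python3 - <<'E'
from h import *
np.set_printoptions(precision=1,suppress=True)
print(proj("top",[[0,0,0],[140,531,205],[400,0,0]]),proj("scene",[[0,0,0],[140,531,205],[400,0,0]]))
p,d=snapshot("top");ps,ds=snapshot("scene")
np.savez("s0.npz",p=p,d=d,ps=ps,ds=ds)
for n in("top","scene"):
  for l in("slicer_board","slice_stop","stop_knob","cheese","cheese_end","mug","pepper","spoon_a","wire_bow","fence","middle_line"):
    try: print(n,l,[(r['bbox'],round(r['score'],2)) for r in search_frame(n,l)][:2])
    except Exception as e: print(n,l,e)
cv2.imwrite("pics/topz.png",cv2.resize(p[215:325,310:475],None,fx=4.8,fy=4.8,interpolation=cv2.INTER_CUBIC))
cv2.imwrite("pics/scz.png",cv2.resize(ps[230:370,265:435],None,fx=4.2,fy=4.2,interpolation=cv2.INTER_CUBIC))
print(read_state()['t'])
E
```

```text
[[251.4 471.9]
 [-15.7 429.8]
 [251.1 304.4]] [[ 93.1 272.6]
 [ 97.8  87.4]
 [257.3 219.1]]
top slicer_board [([320.1, 190.3, 142.0, 127.3], 0.56)]
top slice_stop [([470.9, 252.8, 30.5, 70.3], 0.67), ([420.5, 236.1, 14.2, 38.4], 0.55)]
top stop_knob [([420.9, 237.1, 13.3, 42.0], 0.89), ([341.3, 261.2, 42.3, 30.8], 0.64)]
top cheese [([343.0, 260.6, 40.1, 30.6], 0.79)]
top cheese_end [([337.0, 260.1, 44.7, 31.9], 0.97)]
top mug [([312.4, 192.0, 52.1, 36.7], 0.88), ([422.3, 235.9, 12.2, 43.5], 0.39)]
top pepper [([256.3, 314.4, 20.7, 16.0], 0.71)]
top spoon_a [([160.9, 312.4, 73.9, 13.8], 0.91), ([470.3, 251.8, 28.6, 75.5], 0.62)]
top wire_bow [([369.9, 192.0, 10.7, 52.2], 0.64)]
top fence [([323.7, 188.3, 139.0, 126.8], 0.67), ([161.2, 313.5, 75.6, 12.7], 0.24)]
top middle_line [([321.9, 187.9, 142.1, 128.1], 0.62)]
scene slicer_board [([277.5, 207.5, 154.5, 163.4], 0.96), ([220.8, 179.4, 15.3, 37.4], 0.66)]
scene slice_stop [([273.1, 208.8, 157.5, 164.0], 0.69), ([358.2, 290.3, 50.9, 37.1], 0.68)]
scene stop_knob [([358.8, 289.5, 51.6, 38.8], 0.81)]
scene cheese [([302.0, 241.8, 47.0, 44.9], 0.6)]
scene cheese_end [([303.5, 237.6, 45.1, 51.1], 0.76)]
scene mug [([358.7, 289.3, 51.4, 37.8], 0.71), ([347.7, 199.8, 52.7, 56.6], 0.65)]
scene pepper [([237.0, 203.4, 20.1, 38.7], 0.66)]
scene spoon_a [([219.5, 178.5, 17.2, 34.7], 0.67), ([348.6, 368.2, 76.1, 70.4], 0.62)]
scene wire_bow [([376.3, 208.1, 34.2, 63.5], 0.74)]
scene fence [([273.6, 207.2, 158.5, 166.1], 0.81)]
scene middle_line [([272.9, 209.1, 155.6, 165.1], 0.83)]
1.35
```

View pics/topz.png

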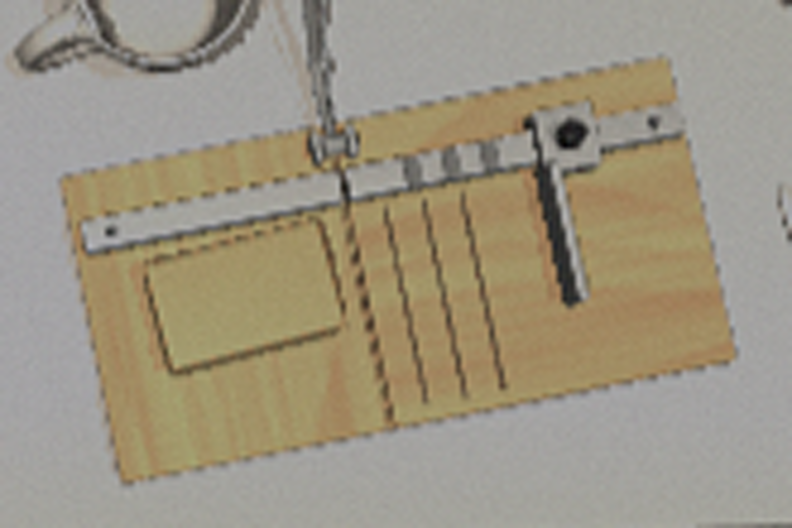

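View pics/scz.png

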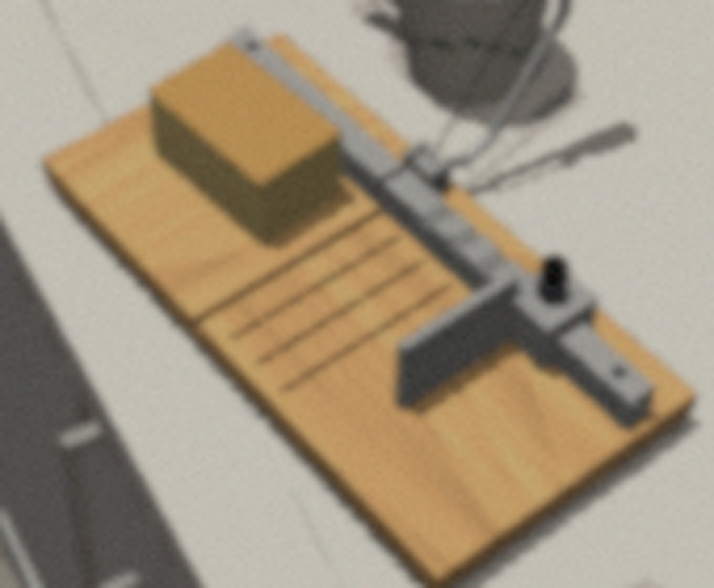

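```bash
cat > fit.py <<'E'
from h import *
from scipy.optimize import least_squares
np.set_printoptions(precision=1,suppress=True)
def z2(a,s,o): return (np.array(a,float)+.5)/s-.5+np.array(o)
T=z2([(62,178),(668,58),(735,357),(123,482)],4.8,(310,215))
S=z2([(45,162),(275,38),(693,397),(437,572)],4.2,(265,230))
B=np.array([[80,160,26],[80,-160,26],[-80,-160,26],[-80,160,26.]])
Bs=np.array([[-80,160,26],[80,160,26],[80,-160,26],[-80,-160,26.]])
def W(q,b):
    c,s=np.cos(q[2]),np.sin(q[2]);b=np.atleast_2d(b)
    return np.c_[q[0]+c*b[:,0]-s*b[:,1],q[1]+s*b[:,0]+c*b[:,1],b[:,2]]
def run(u):
    def f(q):
        r=[]
        if 't' in u:r.append((proj("top",W(q,B))-T).ravel())
        if 's' in u:r.append((proj("scene",W(q,Bs))-S).ravel())
        return np.concatenate(r)
    return least_squares(f,[450,-350,0])
if __name__=="__main__":
    for u in("t","s","ts"):
        r=run(u);print(u,r.x[:2],r.x[2].round(4));print(r.fun)
    q=run("ts").x
    # world->board
    def inv(P):
        c,s=np.cos(q[2]),np.sin(q[2]);d=P[:,:2]-q[:2];return np.c_[c*d[:,0]+s*d[:,1],-s*d[:,0]+c*d[:,1]]
    # cheese top at z=74
    ct=z2([(150,262),(320,218),(342,325),(172,372)],4.8,(310,215));print("cheese top",inv(ray("top",ct,74)))
    cs=z2([(152,93),(238,42),(340,133),(262,183)],4.2,(265,230));print("cheese scene",inv(ray("scene",cs,74)))
    print("knob",inv(ray("top",z2([(571,134)],4.8,(310,215)),82)),inv(ray("scene",z2([(553,262)],4.2,(265,230)),82)))
    print("stop plate top L corners",inv(ray("scene",z2([(400,350)],4.2,(265,230)),74)), inv(ray("top",z2([(587,298),(556,165)],4.8,(310,215)),74)))
    print("lines",inv(ray("top",z2([(444,300)],4.8,(310,215)),26)),inv(ray("scene",z2([(343,312)],4.2,(265,230)),26)))
    z=np.load("s0.npz")
    for n,d in(("top",z['d']),("scene",z['ds'])):
        C=cloud(n,d).reshape(-1,3);b=np.c_[inv(C),C[:,2]]
        m=(abs(b[:,0])<70)&(abs(b[:,1])<150)&(b[:,2]>10)
        b=b[m]
        bt=b[(b[:,2]<36)&(b[:,0]<30)];print(n,"board z",np.median(bt[:,2]))
        c=b[(b[:,2]>64)&(b[:,2]<84)&(b[:,1]>20)&(b[:,0]<37)];print("cheese",len(c),np.percentile(c,[2,50,98],axis=0))
        c=b[(b[:,2]>55)&(b[:,2]<90)&(b[:,1]<10)];print("stop",len(c),np.percentile(c,[2,50,98],axis=0))
E
python3 fit.py
```

```text
t [ 475.5 -350.5] 0.179
[-0.4 -0.3  0.  -0.6  0.7  0.5 -0.3  0.3]
s [ 472.9 -349.4] 0.1796
[-1.8 -0.8  0.8 -1.6  1.1 -1.1 -0.2  2. ]
ts [ 474.  -349.8] 0.1788
[-0.7  0.3 -0.2  0.1  0.4  1.1 -0.6  1.  -1.2 -0.9  1.4 -1.7  1.6 -1.1
  0.4  2. ]
cheese top [[ 24.4 124.1]
 [ 29.3  37.1]
 [-24.8  37.4]
 [-31.1 124.3]]
cheese scene [[-31.3 121. ]
 [ 25.8 124.5]
 [ 25.6  39. ]
 [-25.2  35.9]]
knob [[ 45.  -92.5]] [[ 44.8 -92.5]]
stop plate top L corners [[-38.4 -83.3]] [[-35.6 -83.9]
 [ 32.2 -83.3]]
lines [[-19.6 -20.7]] [[-19.8 -20.1]]
top board z 26.204870607976645
cheese 886 [[-27.4  38.3  68.2]
 [ -0.5  81.5  74.3]
 [ 26.5 124.7  80.1]]
stop 262 [[ -31.9 -108.1   56. ]
 [  36.8  -85.2   64.5]
 [  61.3  -79.3   82.5]]
scene board z 25.42786354728656
cheese 899 [[-29.4  37.2  64.7]
 [ -4.1  77.   73.4]
 [ 25.5 124.4  76. ]]
stop 466 [[ -35.1 -108.2   55.8]
 [  29.   -85.    63.6]
 [  59.2  -79.4   80.6]]
```

```bash
cat >> h.py <<'E'
from scipy.spatial.transform import Rotation as Ro
BQ=(474.5,-350.0,0.179)
def b2w(b):
    c,s=np.cos(BQ[2]),np.sin(BQ[2]);return np.array([BQ[0]+c*b[0]-s*b[1],BQ[1]+s*b[0]+c*b[1],b[2]])
def w2b(p):
    c,s=np.cos(BQ[2]),np.sin(BQ[2]);d=np.array(p[:2])-BQ[:2];return np.array([c*d[0]+s*d[1],-s*d[0]+c*d[1],p[2]])
def step(b,yaw):
    """board target, tool-x yaw relative to board"""
    s=read_state();R=Ro.from_rotvec(s['tool_rot'])
    a=yaw+BQ[2];Rt=Ro.from_matrix(np.array([[np.cos(a),np.sin(a),0],[np.sin(a),-np.cos(a),0],[0,0,-1]]))
    print("t",round(s['t'],2),"board now",w2b(s['eef_pos']).round(1),"F",s['wrist_force'].round(1),"j",s['joint_positions'].round(2),"op",round(s['opening'],2))
    print("shift",R.inv().apply(b2w(b)-s['eef_pos']).round(1),"turn",(R.inv()*Rt).as_rotvec().round(3))
E
python3 - <<'E'
from h import *
step([5,-120,200],0)
E
```

```text
t 1.35 board now [-171.4  927.   205.5] F [-0.8  0.3  0.1] j [ 1.21  0.09  1.37 -0.    1.68 -0.1 ] op 1.0
shift [-873.5  603.7    5.5] turn [-0.    -0.     1.133]
```

carry_out:
  steps:
    - [[-41,28,0],[0,0,0.05]]
    - [[-82,57,0],[0,0,0.15]]
    - [[-123,85,0],[0,0,0.27]]
    - [[-164,113,0],[0,0,0.4]]
    - [[-205,142,0],[0,0,0.53]]
    - [[-246,170,0],[0,0,0.66]]
    - [[-287,198,0],[0,0,0.79]]
    - [[-328,227,0],[0,0,0.92]]
    - [[-369,255,0],[0,0,1.03]]
    - [[-410,283,0],[0,0,1.133]]
    - [[-451,312,0],[0,0,1.133]]
    - [[-492,340,0],[0,0,1.133]]
  claw: 1
  grip_force: 20

```text
t: 2.55
eef_pos: [343.8, -33.1, 206.0]
tool_rot: [3.129, 0.28, 0.004]
wrist_force: [0.9, 1.0, 0.4]
opening: 0.02
```

```bash
python3 - <<'E'
from h import *
step([5,-120,200],0)
E
```

```text
t 2.55 board now [-72.2 335.1 206. ] F [0.9 1.  0.4] j [-0.26 -0.39  1.78  0.    1.74 -0.44] op 0.02
shift [ 77.5 455.    6.4] turn [ 0.    -0.002 -0.001]
```

carry_out:
  steps:
    - [[8,47,1],[0,0,0]]
    - [[16,94,2],[0,0,0]]
    - [[24,142,2],[0,0,0]]
    - [[32,190,3],[0,0,0]]
    - [[40,238,4],[0,0,0]]
    - [[48,286,4],[0,0,0]]
    - [[56,334,5],[0,0,0]]
    - [[64,382,6],[0,0,0]]
    - [[72,424,6],[0,0,0]]
    - [[77,455,6],[0,0,0]]
    - [[77,455,6],[0,0,0]]

```text
t: 3.65
eef_pos: [500.1, -468.4, 196.3]
tool_rot: [-3.128, -0.276, 0.003]
wrist_force: [0.3, 0.1, -1.1]
opening: 0.008
```

```bash
python3 - <<'E'
from h import *
step([5,-120,80],0)
for n in("wrist","top"):
    p,d=snapshot(n);cv2.imwrite(f"pics/{n}1.png",p)
E
```

```text
t 3.65 board now [   4.2 -121.1  196.3] F [ 0.3  0.1 -1.1] j [-0.83  0.4   1.01 -0.    1.73 -1.01] op 0.01
shift [  1.1  -0.8 116.3] turn [-0.002  0.002 -0.003]
```

View pics/wrist1.png

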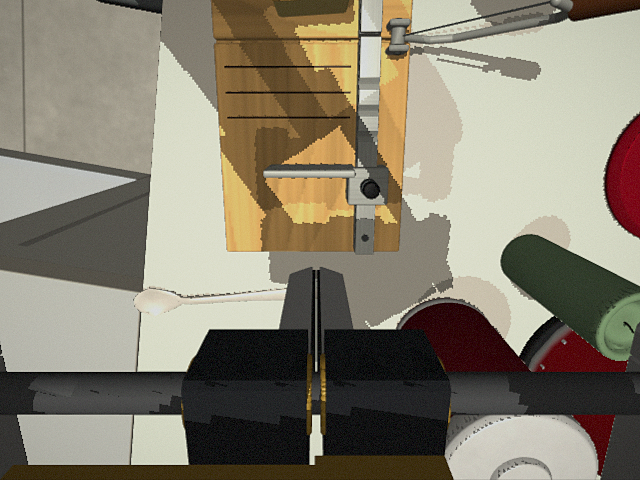

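```bash
python3 - <<'E'
from h import *
np.set_printoptions(precision=1,suppress=True)
for nm,uv,z in [("boardcorners",[(228,251),(400,251),(217,40),(410,30)],26),("lines",[(288,67),(290,93),(291,117.5)],26),("plate top far/near",[(265,166),(353,165),(265,171),(264,178)],74),("knob",[(371,188)],82),("rail end",[(355,253),(374,253)],48)]:
    print(nm,[w2b(x) for x in ray("wrist",uv,z)])
p=cv2.imread("pics/wrist1.png");cv2.imwrite("pics/w1z.png",cv2.resize(p[130:260,220:420],None,fx=4,fy=4,interpolation=cv2.INTER_CUBIC))
E
```

```text
boardcorners [array([ -77.7, -155.8,   26. ]), array([  81.9, -155.8,   26. ]), array([-76.3,  24. ,  26. ]), array([79.8, 31.2, 26. ])]
lines [array([-19. ,   3.5,  26. ]), array([-17.7, -16.8,  26. ]), array([-17.2, -36.6,  26. ])]
plate top far/near [array([-34.6, -72.6,  74. ]), array([ 32. , -71.9,  74. ]), array([-34.7, -76.4,  74. ]), array([-35.6, -81.7,  74. ])]
knob [array([ 45.2, -88.1,  82. ])]
rail end [array([  38. , -150.4,   48. ]), array([  54.5, -150.4,   48. ])]
```

View pics/w1z.png

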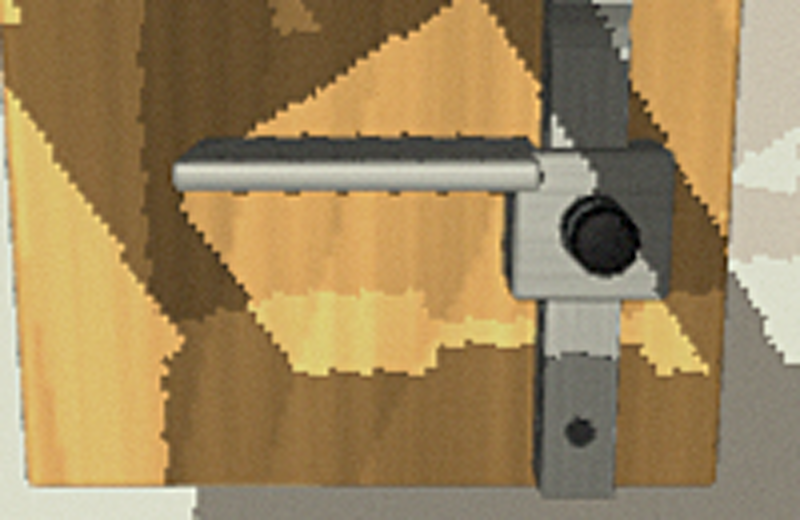

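```bash
python3 - <<'E'
from h import *
step([5,-110,36],0)
E
```

```text
t 3.75 board now [   4.7 -117.8  198.3] F [0.5 0.7 0.5] j [-0.83  0.39  1.02  0.    1.74 -1.01] op 0.0
shift [  0.4  -7.5 162.3] turn [-0.002  0.001 -0.001]
```

carry_out:
  steps:
    - [[0,-2,40],[0,0,0]]
    - [[0,-5,85],[0,0,0]]
    - [[0,-7,125],[0,0,0]]
    - [[0,-7,150],[0,0,0]]
    - [[0,-7,162],[0,0,0]]
    - [[0,-7,162],[0,0,0]]

```text
t: 4.35
eef_pos: [498.4, -456.2, 36.2]
tool_rot: [-3.126, -0.282, 0.003]
wrist_force: [-0.5, 0.2, -0.0]
opening: 0.008
```

```bash
python3 - <<'E'
from h import *
step([5,-90,36],0);p,d=snapshot("scene");cv2.imwrite("pics/sc2.png",cv2.resize(p[180:380,240:470],None,fx=3.4,fy=3))
for i in range(0): pass
s=read_state();print(w2b(s['eef_pos']),s['wrist_force'])
E
```

```text
t 4.35 board now [   4.6 -108.7   36.2] F [-0.5  0.2 -0. ] j [-0.83  0.45  1.27  0.    1.43 -1.01] op 0.01
shift [  0.5 -18.7   0.2] turn [-0.003  0.002  0.001]
[   5.24300031 -110.12669273   38.31992078] [-0.45142725 -1.09409061  0.5963769 ]
```

View pics/sc2.png

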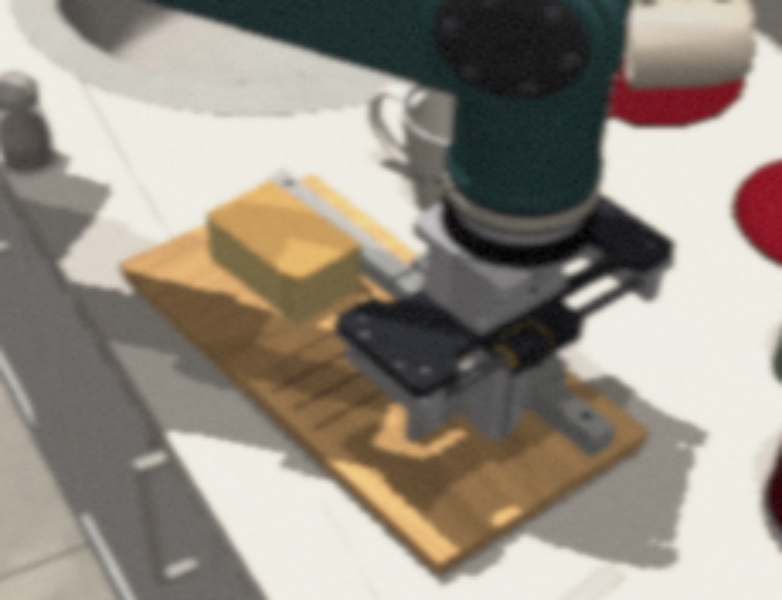

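carry_out:
  steps:
    - [[0,-6,0],[0,0,0]]
    - [[0,-10,0],[0,0,0]]
    - [[0,-13,0],[0,0,0]]
    - [[0,-16,0],[0,0,0]]
    - [[0,-19,0],[0,0,0]]
    - [[0,-22,0],[0,0,0]]
    - [[0,-25,0],[0,0,0]]
    - [[0,-28,0],[0,0,0]]
    - [[0,-31,0],[0,0,0]]
    - [[0,-34,0],[0,0,0]]
    - [[0,-37,0],[0,0,0]]
    - [[0,-40,0],[0,0,0]]

```text
t: 5.6
eef_pos: [492.2, -418.9, 38.2]
tool_rot: [3.128, 0.281, 0.001]
wrist_force: [1.2, -4.3, 3.3]
opening: 0.004
```

```bash
cat > look.py <<'E'
from h import *
import sys
# stop position from given views by depth
def st():
    s=read_state();return s['t'],w2b(s['eef_pos']).round(1),(Ro.from_rotvec([0,0,-BQ[2]]).apply(s['wrist_force'])).round(1)
tag=sys.argv[1]
print(*st())
for n in sys.argv[2].split(','):
    p,d=snapshot(n)
    cv2.imwrite(f"pics/{tag}_{n}.png",p)
    C=cloud(n,d).reshape(-1,3)
    c,s=np.cos(BQ[2]),np.sin(BQ[2]);D=C[:,:2]-np.array(BQ[:2]);b=np.c_[c*D[:,0]+s*D[:,1],-s*D[:,0]+c*D[:,1],C[:,2]]
    np.save(f"b_{n}.npy",b)
    print(*st())
E
python3 look.py p1 wrist,top
```

```text
5.6 [  5.1 -70.9  38.2] [ 0.4 -4.5  3.3]
5.65 [  5.1 -69.8  37.8] [ 0.1 -1.1  1.3]
5.7 [  4.9 -69.4  37.3] [-0.2 -2.4  1.1]
```

View pics/p1_wrist.png

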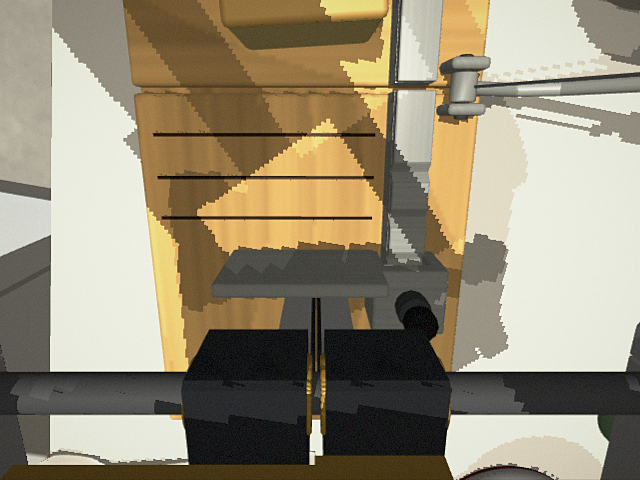

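carry_out:
  steps:
    - [[0,-2,0],[0,0,0]]
    - [[0,-4,0],[0,0,0]]
    - [[0,-6,0],[0,0,0]]
    - [[0,-8,0],[0,0,0]]
    - [[0,-10,0],[0,0,0]]
    - [[0,-12,0],[0,0,0]]
    - [[0,-13,0],[0,0,0]]
    - [[0,-13,0],[0,0,0]]

```text
t: 6.5
eef_pos: [489.3, -404.7, 36.8]
tool_rot: [-3.127, -0.281, 0.002]
wrist_force: [0.8, 0.6, -0.1]
opening: 0.004
```

```bash
python3 look.py p2 wrist; python3 - <<'E'
from h import *
print([w2b(x).round(1) for x in ray("wrist",[(250,177),(250,217)],26)])
p=cv2.imread("pics/p2_wrist.png");cv2.imwrite("pics/p2z.png",cv2.resize(p[100:320,120:460],None,fx=2.3,fy=2.3,interpolation=cv2.INTER_CUBIC))
E
```

```text
6.5 [  4.8 -56.4  36.8] [ 0.9  0.5 -0.1]
6.55 [  4.8 -56.7  36.9] [-0.5 -0.6  0.3]
[array([-27.3,  -5.2,  26. ]), array([-28.1, -24.8,  26. ])]
```

View pics/p2z.png

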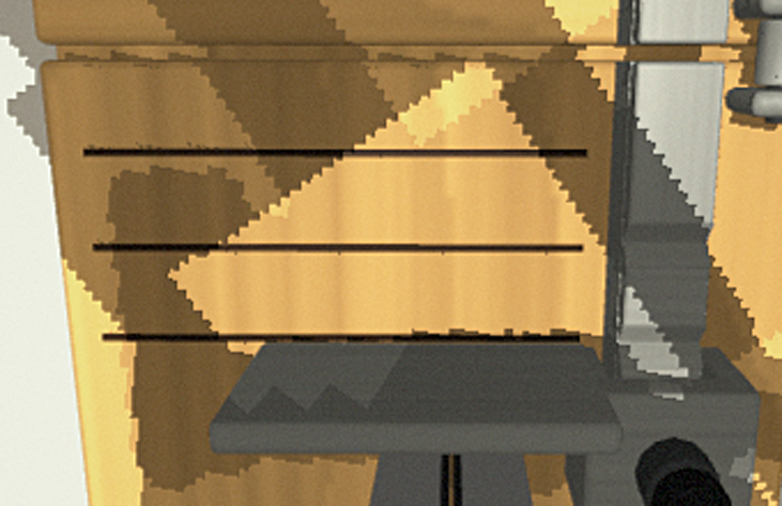

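carry_out:
  steps:
    - [[0,-1,0],[0,0,0]]
    - [[0,-2,0],[0,0,0]]
    - [[0,-3,0],[0,0,0]]
    - [[0,-4,0],[0,0,0]]

```text
t: 6.95
eef_pos: [489.3, -403.7, 37.4]
tool_rot: [3.125, 0.28, 0.002]
wrist_force: [3.2, -7.1, -4.2]
opening: 0.01
```

```bash
python3 look.py p3 wrist
```

```text
6.95 [  5.  -55.5  37.4] [ 1.9 -7.6 -4.2]
7.0 [  5.  -55.5  37.4] [ 1.4 -5.3 -2.9]
```

carry_out:
  steps:
    - [[0,-1,0],[0,0,0]]
    - [[0,-2,0],[0,0,0]]
    - [[0,-3,0],[0,0,0]]
    - [[0,-4,0],[0,0,0]]

```text
t: 7.4
eef_pos: [489.0, -402.1, 37.5]
tool_rot: [3.121, 0.278, 0.004]
wrist_force: [3.4, -9.7, -5.4]
opening: 0.005
```

```bash
python3 look.py p4 wrist
```

```text
7.4 [  5.  -53.8  37.5] [  1.6 -10.1  -5.4]
7.45 [  5.  -53.   37.4] [ 2.  -7.8 -3.9]
```

carry_out:
  steps:
    - [[0,-1,0],[0,0,0]]
    - [[0,-2,0],[0,0,0]]
    - [[0,-3,0],[0,0,0]]

```text
t: 7.75
eef_pos: [487.9, -396.1, 37.5]
tool_rot: [3.128, 0.28, 0.001]
wrist_force: [2.5, -2.9, -1.7]
opening: 0.002
```

```bash
python3 look.py p5 wrist
```

```text
7.75 [  5.  -47.7  37.5] [ 1.9 -3.3 -1.7]
7.8 [  5.  -47.   37.5] [ 1.3 -2.2 -0.3]
```

carry_out:
  steps:
    - [[0,-1,0],[0,0,0]]
    - [[0,-2,0],[0,0,0]]
    - [[0,-3,0],[0,0,0]]
    - [[0,-4,0],[0,0,0]]
    - [[0,-5,0],[0,0,0]]
    - [[0,-6,0],[0,0,0]]
    - [[0,-7,0],[0,0,0]]

```text
t: 8.5
eef_pos: [486.2, -387.3, 37.3]
tool_rot: [-3.127, -0.281, 0.001]
wrist_force: [0.1, 0.1, -0.0]
opening: 0.005
```

```bash
python3 look.py p6 wrist; python3 - <<'E'
import cv2
p=cv2.imread("pics/p6_wrist.png");cv2.imwrite("pics/p6z.png",cv2.resize(p[100:320,120:460],None,fx=2.3,fy=2.3,interpolation=cv2.INTER_CUBIC))
E
```

```text
8.5 [  4.9 -38.8  37.3] [ 0.1  0.  -0. ]
8.55 [  4.9 -38.5  37.2] [0.2 0.5 0.7]
```

View pics/p6z.png

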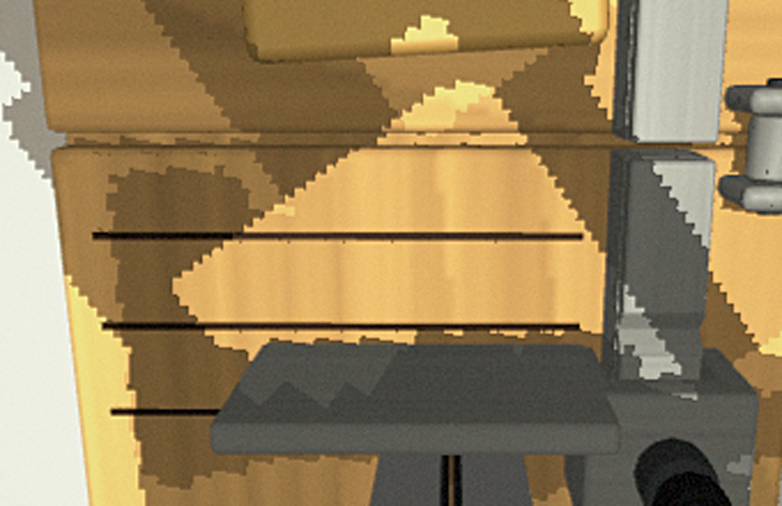

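carry_out:
  steps:
    - [[0,-1,0],[0,0,0]]
    - [[0,-2,0],[0,0,0]]
    - [[0,-2.5,0],[0,0,0]]
    - [[0,-2.5,0],[0,0,0]]

```text
t: 8.95
eef_pos: [485.9, -385.5, 37.4]
tool_rot: [-3.129, -0.281, 0.0]
wrist_force: [0.2, 0.5, -0.4]
opening: 0.006
```

```bash
python3 look.py p7 wrist; python3 - <<'E'
import cv2
p=cv2.imread("pics/p7_wrist.png");cv2.imwrite("pics/p7z.png",cv2.resize(p[100:320,120:460],None,fx=2.3,fy=2.3,interpolation=cv2.INTER_CUBIC))
E
```

```text
8.95 [  4.9 -37.   37.4] [ 0.3  0.5 -0.4]
9.0 [  4.9 -37.1  37.4] [-0.7  0.4  0. ]
```

View pics/p7z.png

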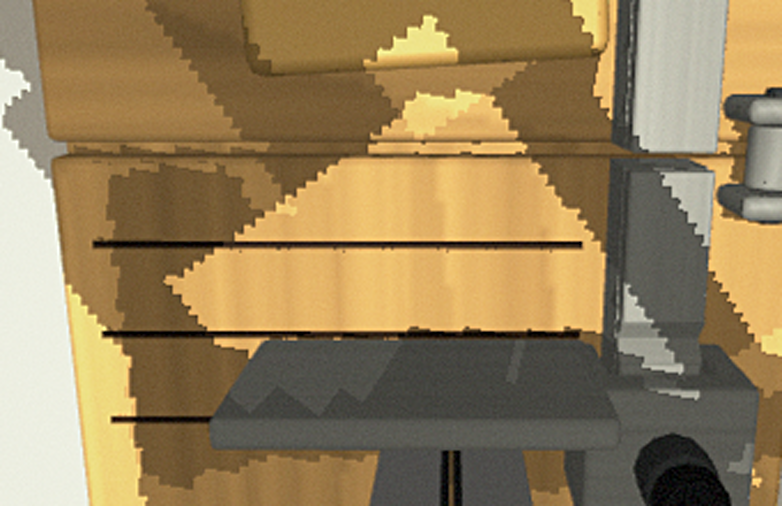

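carry_out:
  steps:
    - [[0,4,0],[0,0,0]]
    - [[0,12,0],[0,0,0]]
    - [[0,15,-30],[0,0,0]]
    - [[0,15,-75],[0,0,0]]
    - [[0,15,-120],[0,0,0]]
    - [[0,15,-120],[0,0,0]]
    - [[0,15,-120],[0,0,0]]

```text
t: 9.7
eef_pos: [489.4, -401.8, 159.5]
tool_rot: [3.126, 0.28, 0.004]
wrist_force: [-0.1, 0.2, -0.5]
opening: 0.005
```

```bash
python3 look.py p8 wrist; python3 - <<'E'
import cv2
from h import *
p=cv2.imread("pics/p8_wrist.png");cv2.imwrite("pics/p8z.png",cv2.resize(p[0:300,150:480],None,fx=2,fy=2,interpolation=cv2.INTER_CUBIC))
step([-60,80,170],-np.pi/2)
E
```

```text
9.7 [  5.4 -53.6 159.5] [-0.1  0.2 -0.5]
9.75 [  4.7 -52.6 157.1] [-0.  -0.6  0.2]
t 9.75 board now [  4.7 -52.6 157.1] F [ 0.1 -0.6  0.2] j [-0.78  0.28  1.24 -0.    1.62 -0.96] op 0.01
shift [ -64.8 -132.5  -12.9] turn [-0.    0.    1.57]
```

View pics/p8z.png

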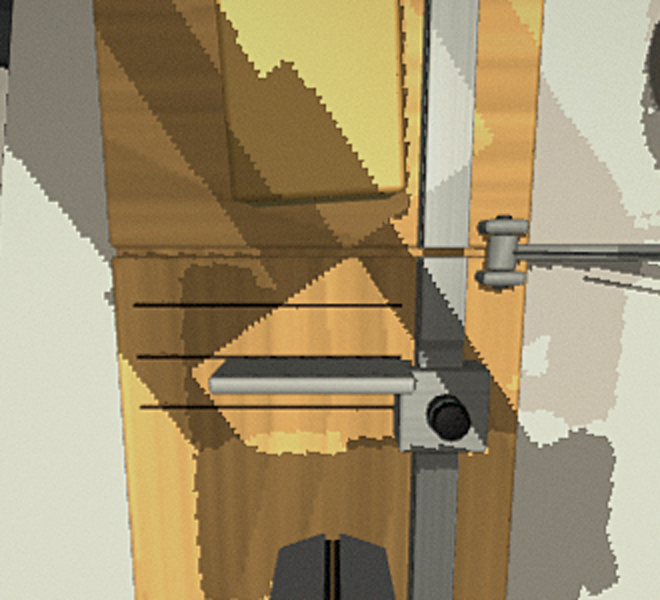

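carry_out:
  steps:
    - [[-6,-12,0],[0,0,0.14]]
    - [[-12,-24,0],[0,0,0.28]]
    - [[-18,-36,0],[0,0,0.42]]
    - [[-24,-48,0],[0,0,0.57]]
    - [[-30,-60,0],[0,0,0.71]]
    - [[-36,-72,0],[0,0,0.86]]
    - [[-42,-84,0],[0,0,1.0]]
    - [[-48,-96,0],[0,0,1.14]]
    - [[-54,-108,0],[0,0,1.28]]
    - [[-60,-120,0],[0,0,1.43]]
    - [[-65,-132,0],[0,0,1.57]]
    - [[-65,-132,0],[0,0,1.57]]
  claw: 0.52

```text
t: 10.95
eef_pos: [399.7, -280.6, 155.1]
tool_rot: [-2.412, 2.012, 0.007]
wrist_force: [0.1, 0.0, -0.2]
opening: 0.478
```

```bash
python3 - <<'E'
from h import *
step([-58,80,38],-np.pi/2)
E
python3 look.py p9 wrist; python3 - <<'E'
from h import *
step([-58,80,38],-np.pi/2)
E
```

```text
t 10.95 board now [-61.2  81.6 155.1] F [ 0.1  0.  -0.2] j [-0.73 -0.03  1.59  0.    1.59  0.66] op 0.48
shift [  2.   -3.5 117.1] turn [0.003 0.004 0.002]
10.95 [-61.2  81.6 155.1] [ 0.1 -0.  -0.2]
11.0 [-60.8  80.7 155.5] [0.8 0.4 0.5]
t 11.0 board now [-60.8  80.7 155.5] F [0.7 0.5 0.5] j [-0.73 -0.03  1.59 -0.    1.59  0.66] op 0.48
shift [  1.   -3.  117.4] turn [0.002 0.003 0.004]
```

View pics/p9_wrist.png

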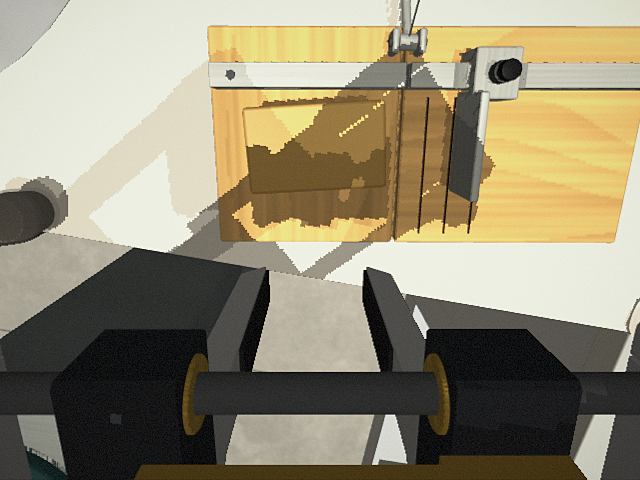

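carry_out:
  steps:
    - [[1,0,40],[0,0,0]]
    - [[1,0,80],[0,0,0]]
    - [[1,0,108],[0,0,0]]
    - [[1,-2,117],[0,0,0]]
    - [[1,-3,117],[0,0,0]]
    - [[1,-3,117],[0,0,0]]

```text
t: 11.6
eef_pos: [405.4, -283.5, 41.6]
tool_rot: [-2.413, 2.012, -0.003]
wrist_force: [-0.1, 0.5, 0.2]
opening: 0.479
```

```bash
python3 look.py q1 wrist; python3 - <<'E'
from h import *
step([-58,80,38],-np.pi/2)
E
```

```text
11.6 [-56.2  77.8  41.6] [-0.   0.5  0.2]
11.65 [-56.   77.4  42.2] [-0.4  0.3 -0.6]
t 11.65 board now [-56.   77.4  42.2] F [-0.4  0.2 -0.6] j [-0.73  0.06  1.74  0.    1.35  0.67] op 0.48
shift [-2.6  2.   4.2] turn [-0.002 -0.003  0.002]
```

View pics/q1_wrist.png

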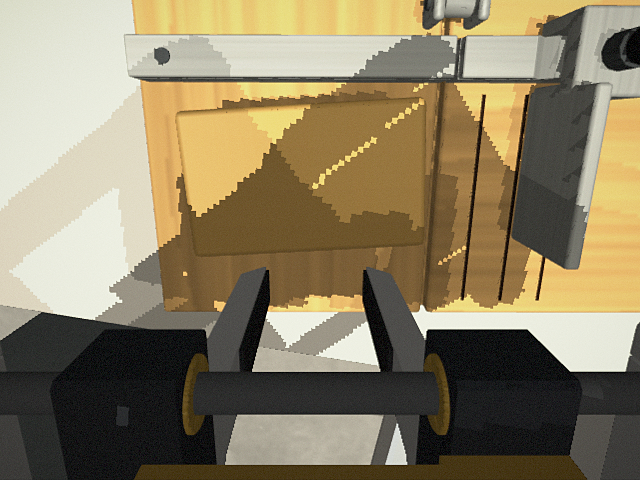

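carry_out:
  steps:
    - [[-2,-5,3],[0,0,0]]
    - [[-2,-9,3],[0,0,0]]
    - [[-2,-12,3],[0,0,0]]
    - [[-2,-14,3],[0,0,0]]
    - [[-2,-16,3],[0,0,0]]
    - [[-2,-18,3],[0,0,0]]
    - [[-2,-20,3],[0,0,0]]
    - [[-2,-22,3],[0,0,0]]
    - [[-2,-24,3],[0,0,0]]
    - [[-2,-25,3],[0,0,0]]
    - [[-2,-26,3],[0,0,0]]

```text
t: 12.75
eef_pos: [429.6, -276.1, 37.3]
tool_rot: [2.412, -2.013, -0.0]
wrist_force: [-1.4, -0.6, 0.6]
opening: 0.478
```

```bash
python3 look.py q2 wrist
```

```text
12.75 [-31.   80.8  37.3] [-1.5 -0.3  0.6]
12.8 [-30.9  80.8  37.3] [-0.9 -0.3 -0.8]
```

View pics/q2_wrist.png

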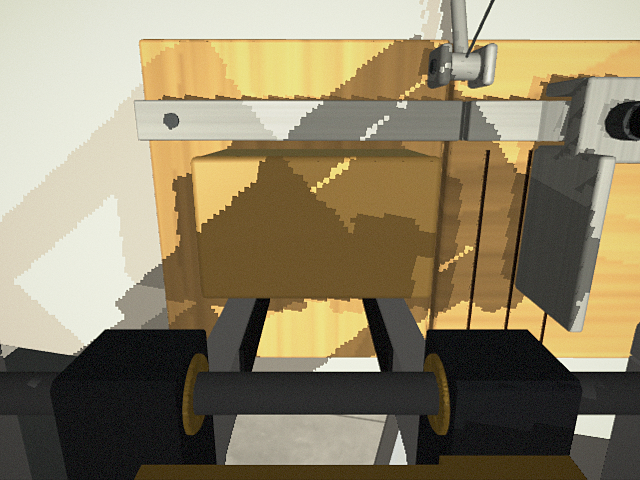

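carry_out:
  steps:
    - [[0,-1,0],[0,0,0]]
    - [[0,-2,0],[0,0,0]]
    - [[0,-3,0],[0,0,0]]
    - [[0,-4,0],[0,0,0]]
    - [[0,-5,0],[0,0,0]]

```text
t: 13.3
eef_pos: [433.9, -275.1, 37.4]
tool_rot: [2.411, -2.013, -0.002]
wrist_force: [-5.0, -0.4, 1.8]
opening: 0.477
```

```bash
python3 look.py q3 wrist
```

```text
13.3 [-26.6  80.9  37.4] [-4.9  0.5  1.8]
13.35 [-26.6  81.   37.4] [-3.5  0.6 -0.5]
```

carry_out:
  steps:
    - [[0,-1,0],[0,0,0]]
    - [[0,-2,0],[0,0,0]]
    - [[0,-2,0],[0,0,0]]

```text
t: 13.65
eef_pos: [433.9, -275.0, 37.4]
tool_rot: [2.409, -2.011, -0.007]
wrist_force: [-8.9, -1.1, 2.6]
opening: 0.479
```

```bash
python3 look.py q4 wrist
```

```text
13.65 [-26.6  81.   37.4] [-9.   0.5  2.6]
13.7 [-26.6  81.   37.4] [-9.3  0.5  2.9]
```

View pics/q4_wrist.png

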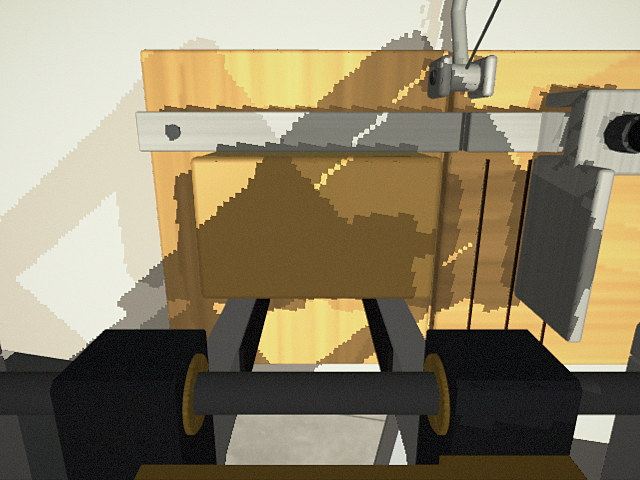

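carry_out:
  steps:
    - [[0,4,0],[0,0,0]]
    - [[0,12,0],[0,0,0]]
    - [[0,25,0],[0,0,0]]
    - [[0,28,-40],[0,0,0]]
    - [[0,28,-85],[0,0,0]]
    - [[0,28,-110],[0,0,0]]
    - [[0,28,-110],[0,0,0]]

```text
t: 14.4
eef_pos: [410.7, -281.8, 152.7]
tool_rot: [-2.411, 2.013, -0.017]
wrist_force: [0.5, -1.2, -0.2]
opening: 0.48
```

```bash
python3 look.py q5 wrist;python3 - <<'E'
from h import *
step([7,152,145],0)
E
```

```text
14.4 [-50.7  78.4 152.7] [ 0.3 -1.3 -0.2]
14.45 [-51.6  79.7 149.7] [ 0.3 -0.4 -0.4]
t 14.45 board now [-51.6  79.7 149.7] F [ 0.4 -0.4 -0.4] j [-0.72 -0.02  1.59  0.    1.56  0.68] op 0.48
shift [-72.3 -58.6   4.6] turn [ 0.    -0.006 -1.57 ]
```

View pics/q5_wrist.png

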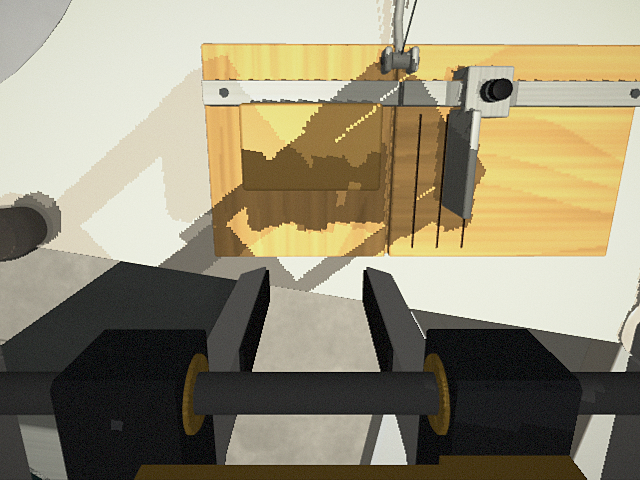

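carry_out:
  steps:
    - [[-7,-5,0],[0,0,-0.14]]
    - [[-14,-10,0],[0,0,-0.28]]
    - [[-21,-16,0],[0,0,-0.42]]
    - [[-28,-22,0],[0,0,-0.57]]
    - [[-35,-28,0],[0,0,-0.71]]
    - [[-42,-34,0],[0,0,-0.86]]
    - [[-49,-40,0],[0,0,-1.0]]
    - [[-56,-46,0],[0,0,-1.14]]
    - [[-63,-52,0],[0,0,-1.28]]
    - [[-70,-58,0],[0,0,-1.43]]
    - [[-72,-58,4],[0,0,-1.57]]
    - [[-72,-58,4],[0,0,-1.57]]
  claw: 0.79

```text
t: 15.65
eef_pos: [451.5, -197.4, 140.4]
tool_rot: [-3.126, -0.281, 0.007]
wrist_force: [-0.7, -0.3, 0.1]
opening: 0.211
```

```bash
python3 look.py q6 wrist,scene;python3 - <<'E'
from h import *
step([7,152,38],0)
p=cv2.imread("pics/q6_scene.png");cv2.imwrite("pics/q6s.png",cv2.resize(p[120:380,200:470],None,fx=2.9,fy=2.3))
E
```

```text
15.65 [  4.5 154.2 140.4] [-0.8 -0.2  0.1]
15.7 [  4.7 153.8 141. ] [ 0.1 -0.   0.8]
15.75 [  4.9 153.4 141.6] [-0.1  0.5  0.8]
t 15.75 board now [  4.9 153.4 141.6] F [-0.2  0.5  0.8] j [-0.53 -0.01  1.6   0.    1.56 -0.7 ] op 0.21
shift [  2.3   1.6 103.6] turn [-0.002  0.002 -0.003]
```

View pics/q6s.png

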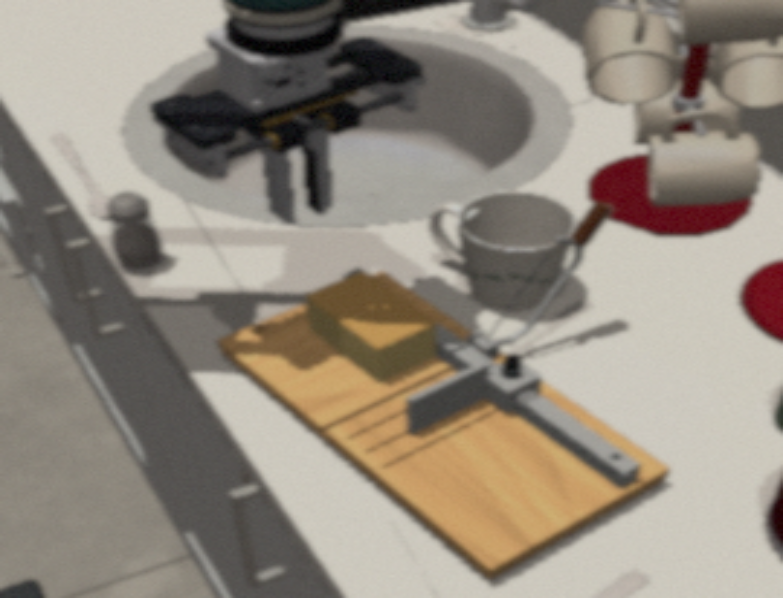

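View pics/q6_wrist.png

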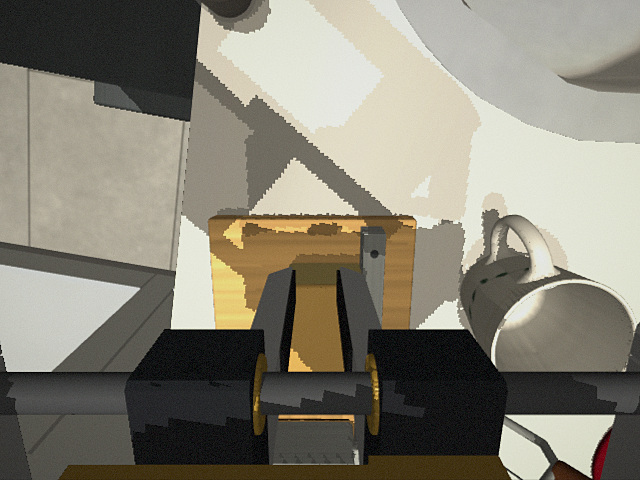

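carry_out:
  steps:
    - [[1,1,35],[0,0,0]]
    - [[1,1,70],[0,0,0]]
    - [[1,1,95],[0,0,0]]
    - [[1,1,103],[0,0,0]]
    - [[1,1,103],[0,0,0]]

```text
t: 16.25
eef_pos: [453.1, -198.9, 39.0]
tool_rot: [-3.127, -0.278, 0.004]
wrist_force: [-0.3, -0.1, 1.1]
opening: 0.213
```

```bash
python3 look.py q7 wrist
```

```text
16.25 [  5.9 152.4  39. ] [-0.3 -0.1  1.1]
16.3 [  6.8 151.6  40.6] [ 0.6 -0.6  0.8]
```

carry_out:
  steps:
    - [[0,6,0],[0,0,0]]
    - [[0,11,0],[0,0,0]]
    - [[0,15,0],[0,0,0]]
    - [[0,18,0],[0,0,0]]
    - [[0,21,0],[0,0,0]]
    - [[0,24,0],[0,0,0]]
    - [[0,27,0],[0,0,0]]
    - [[0,30,0],[0,0,0]]
    - [[0,33,0],[0,0,0]]
    - [[0,36,0],[0,0,0]]
    - [[0,39,0],[0,0,0]]

```text
t: 17.4
eef_pos: [461.2, -237.9, 40.4]
tool_rot: [-3.129, -0.281, 0.0]
wrist_force: [-1.0, 4.1, 3.1]
opening: 0.212
```

```bash
python3 look.py q8 wrist,top; python3 - <<'E'
from h import *
p=cv2.imread("pics/q8_top.png");cv2.imwrite("pics/q8t.png",cv2.resize(p[215:325,310:475],None,fx=4.8,fy=4.8,interpolation=cv2.INTER_CUBIC))
E
```

```text
17.4 [  6.8 112.7  40.4] [-0.3  4.2  3.1]
17.45 [  6.8 112.   40.4] [0.8 2.  1.5]
17.5 [  6.8 112.1  40.4] [0.2 0.8 1. ]
```

View pics/q8t.png

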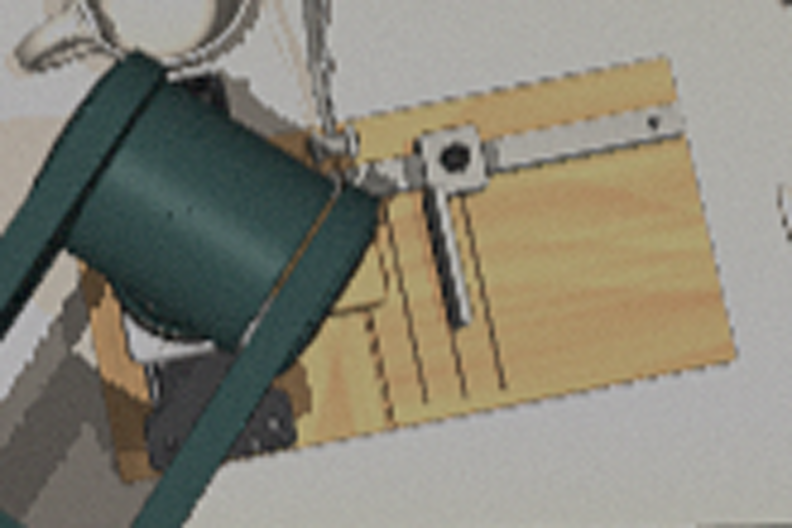

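View pics/q8_wrist.png

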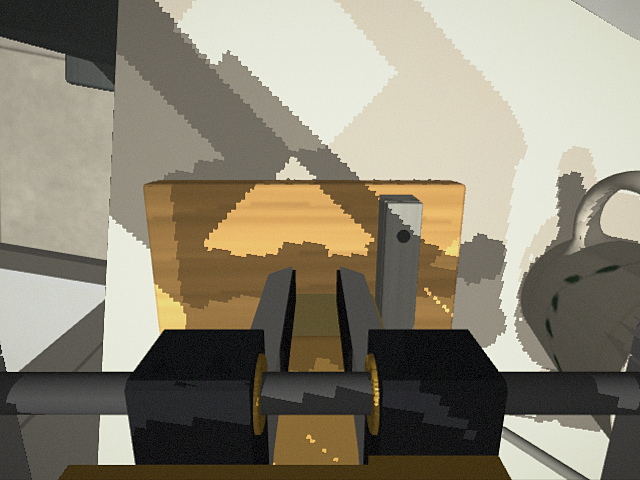

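carry_out:
  steps:
    - [[0,3,0],[0,0,0]]
    - [[0,6,0],[0,0,0]]
    - [[0,9,0],[0,0,0]]
    - [[0,12,0],[0,0,0]]
    - [[0,15,0],[0,0,0]]
    - [[0,18,0],[0,0,0]]
    - [[0,20,0],[0,0,0]]
    - [[0,22,0],[0,0,0]]
    - [[0,24,0],[0,0,0]]
    - [[0,26,0],[0,0,0]]

```text
t: 18.5
eef_pos: [465.8, -263.5, 40.3]
tool_rot: [-3.129, -0.281, 0.0]
wrist_force: [-0.6, 1.3, 0.3]
opening: 0.209
```

```bash
python3 look.py q9 top; python3 - <<'E'
from h import *
p=cv2.imread("pics/q9_top.png");cv2.imwrite("pics/q9t.png",cv2.resize(p[215:325,310:475],None,fx=4.8,fy=4.8,interpolation=cv2.INTER_CUBIC))
E
```

```text
18.5 [ 6.8 86.7 40.3] [-0.3  1.4  0.3]
18.55 [ 6.8 86.3 40.3] [-0.1  1.5 -1.2]
```

View pics/q9t.png

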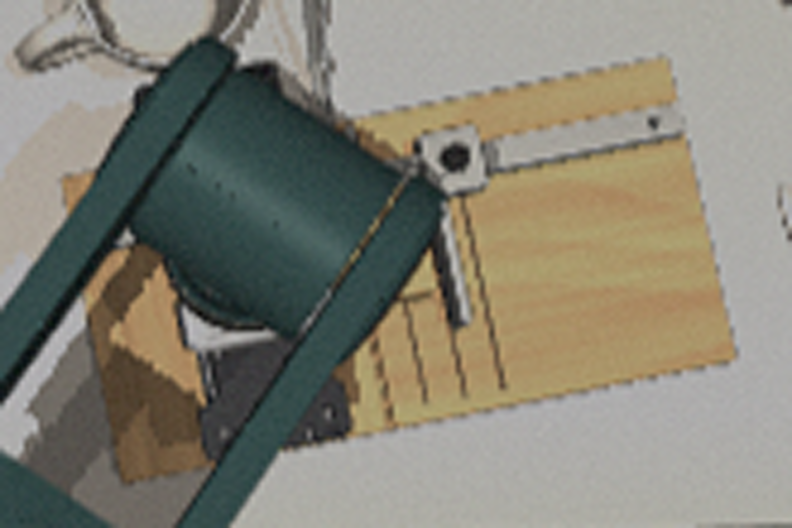

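carry_out:
  steps:
    - [[0,1,0],[0,0,0]]
    - [[0,2,0],[0,0,0]]
    - [[0,3,0],[0,0,0]]
    - [[0,4,0],[0,0,0]]
    - [[0,5,0],[0,0,0]]
    - [[0,6,0],[0,0,0]]

```text
t: 19.15
eef_pos: [466.9, -269.3, 40.4]
tool_rot: [-3.129, -0.281, 0.0]
wrist_force: [0.5, 1.7, -2.1]
opening: 0.209
```

```bash
python3 look.py r1 scene; python3 - <<'E'
from h import *
p=cv2.imread("pics/r1_scene.png");cv2.imwrite("pics/r1s.png",cv2.resize(p[180:360,280:440],None,fx=3.5,fy=3.3))
E
```

```text
19.15 [ 6.9 80.8 40.4] [ 0.8  1.6 -2.1]
19.2 [ 6.8 80.6 40.4] [ 0.7  1.2 -1.3]
```

View pics/r1s.png

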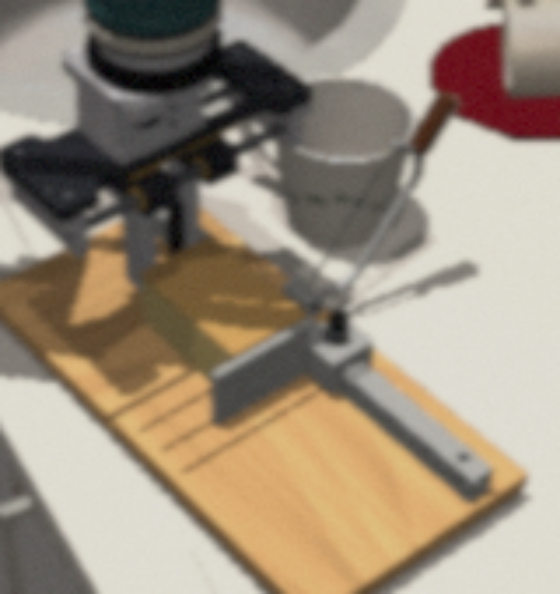

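Near contact. Continuing in 0.7 mm increments, watching the force.

carry_out:
  steps:
    - [[0,0.7,0],[0,0,0]]
    - [[0,1.4,0],[0,0,0]]
    - [[0,2,0],[0,0,0]]

```text
t: 19.5
eef_pos: [467.2, -270.8, 40.4]
tool_rot: [-3.128, -0.281, 0.0]
wrist_force: [-0.8, 3.6, 0.1]
opening: 0.209
```

```bash
python3 look.py r2 top; python3 look.py r2 top
```

```text
19.5 [ 6.9 79.2 40.4] [-0.1  3.7  0.1]
19.55 [ 6.9 79.2 40.5] [1.5 2.2 0.4]
19.55 [ 6.9 79.2 40.5] [1.5 2.2 0.4]
19.6 [ 6.9 79.3 40.4] [0.7 2.3 0.5]
```

carry_out:
  steps:
    - [[0,0.7,0],[0,0,0]]
    - [[0,1.4,0],[0,0,0]]
    - [[0,1.4,0],[0,0,0]]

```text
t: 19.9
eef_pos: [467.2, -270.9, 40.4]
tool_rot: [-3.126, -0.281, 0.001]
wrist_force: [-0.8, 6.5, 2.0]
opening: 0.209
```

```bash
python3 look.py r3 top; python3 look.py r3 top
```

```text
19.9 [ 6.9 79.1 40.4] [0.4 6.6 2. ]
19.95 [ 6.9 79.1 40.5] [0.  7.  2.2]
19.95 [ 6.9 79.1 40.5] [0.  7.  2.2]
20.0 [ 6.9 79.1 40.4] [-0.3  6.   1.9]
```

carry_out:
  steps:
    - [[0,-1.5,0],[0,0,0]]
    - [[0,-4,0],[0,0,0]]
    - [[0,-10,0],[0,0,0]]
    - [[0,-20,0],[0,0,0]]
    - [[0,-24,0],[0,0,0]]
    - [[0,-24,-35],[0,0,0]]
    - [[0,-24,-80],[0,0,0]]
    - [[0,-24,-125],[0,0,0]]
    - [[0,-24,-150],[0,0,0]]
    - [[0,-24,-150],[0,0,0]]

```text
t: 21.0
eef_pos: [465.4, -250.2, 196.0]
tool_rot: [3.122, 0.281, 0.013]
wrist_force: [0.4, 0.5, 0.4]
opening: 0.206
```

```bash
python3 - <<'E'
from h import *
step([-70,-30,200],-np.pi/2)
E
```

```text
t 21.0 board now [  8.8  99.8 196. ] F [0.4 0.5 0.4] j [-0.6   0.03  1.45 -0.    1.65 -0.78] op 0.21
shift [-78.8 129.8  -3.6] turn [ 0.    -0.012  1.571]
```

carry_out:
  steps:
    - [[-8,10,0],[0,0,0.14]]
    - [[-16,21,0],[0,0,0.28]]
    - [[-24,32,0],[0,0,0.42]]
    - [[-32,43,0],[0,0,0.57]]
    - [[-40,54,0],[0,0,0.71]]
    - [[-48,65,0],[0,0,0.86]]
    - [[-56,76,0],[0,0,1.0]]
    - [[-64,87,0],[0,0,1.14]]
    - [[-72,98,0],[0,0,1.28]]
    - [[-80,106,0],[0,0,1.43]]
    - [[-90,110,0],[0,0,1.57]]
    - [[-90,110,0],[0,0,1.57]]

```text
t: 22.2
eef_pos: [392.9, -373.1, 188.2]
tool_rot: [-2.41, 2.015, 0.005]
wrist_force: [-0.2, -0.4, -1.2]
opening: 0.212
```

```bash
python3 look.py f wrist,top,scene; python3 - <<'E'
from h import *
p=cv2.imread("pics/f_wrist.png");cv2.imwrite("pics/fw.png",p)
p=cv2.imread("pics/f_scene.png");cv2.imwrite("pics/fs.png",cv2.resize(p[180:380,230:440],None,fx=3.5,fy=2.9,interpolation=cv2.INTER_CUBIC))
E
```

```text
22.2 [-84.4  -8.2 188.2] [-0.2 -0.3 -1.2]
22.25 [-83.7  -7.9 188.6] [0.1 0.5 0.2]
22.3 [-83.3  -7.9 189. ] [ 0.3  0.6 -0.3]
22.35 [-83.   -7.9 189.3] [-0.4  0.2 -0. ]
```

View pics/fw.png

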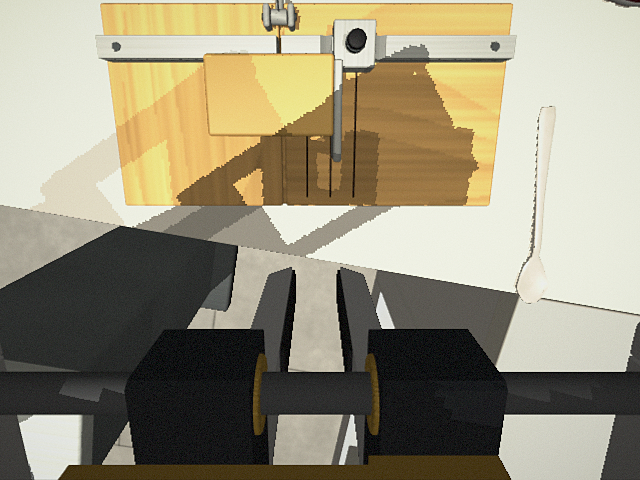

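View pics/fs.png

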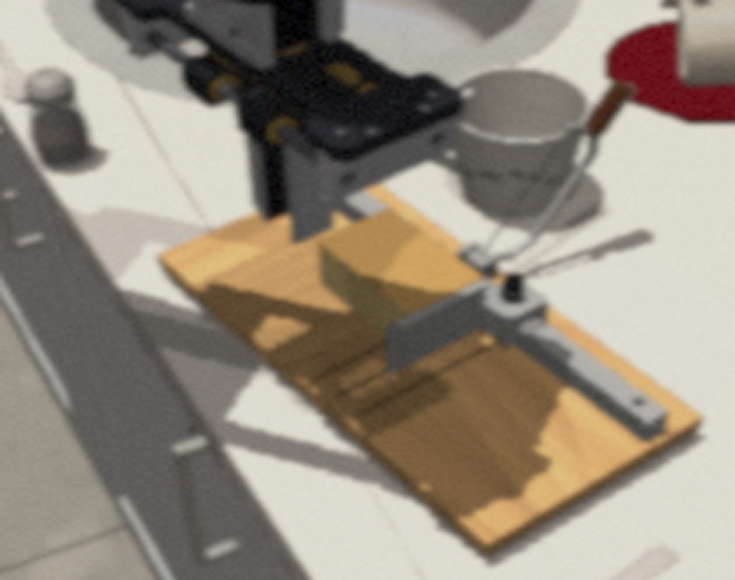

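View pics/f_top.png

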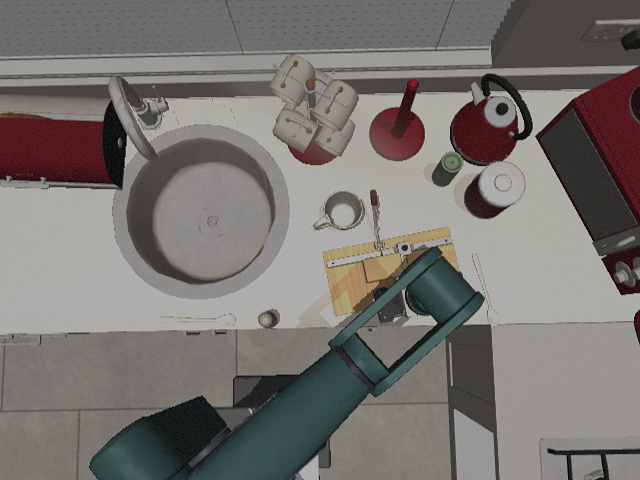

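```bash
python3 - <<'E'
from h import *
p=cv2.imread("pics/f_wrist.png");cv2.imwrite("pics/fwz.png",cv2.resize(p[15:175,190:390],None,fx=4,fy=3.7,interpolation=cv2.INTER_CUBIC))
b=np.load("b_wrist.npy")
c=b[(b[:,2]>66)&(b[:,2]<82)&(b[:,0]<36)&(b[:,0]>-30)&(b[:,1]>-10)&(b[:,1]<100)]
print("cheese",np.percentile(c,[1,50,99],axis=0).round(1))
pts=c[:,:2].astype(np.float32);print(cv2.minAreaRect(pts))
E
```

```text
cheese [[-17.3  -9.1  72.6]
 [ 10.4  30.3  74.3]
 [ 35.7  69.9  76. ]]
((9.292909622192383, 30.771934509277344), (53.49148178100586, 81.06098937988281), 0.17000998556613922)
```

View pics/fwz.png

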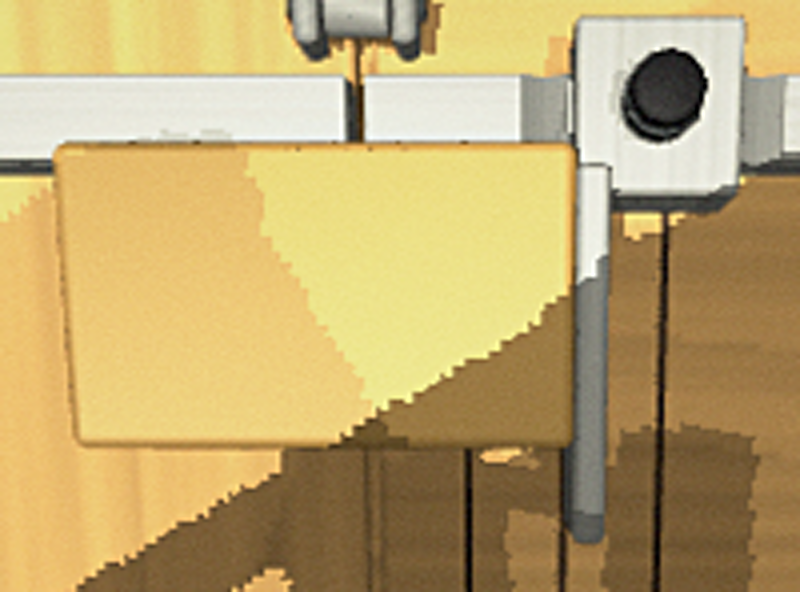

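```bash
python3 - <<'E'
from h import *
print(finish_job())
E
```

```text
the job is handed in; nothing more can be done
None
```

The slicer is set for a medium slice: the stop is in its middle notch, and the cheese lies flat against the rail with its end against the stop. I handed the job in at about 22 s of the 64 s allowed; the hand-in gives no verdict.

- **Stop:** I pushed it with closed fingertips over the first click, where about 10 N was read shortly before it let go. It then dropped into the middle notch: the force fell to zero and the stop moved ahead of the fingers. In the last wrist picture one free notch shows on each side of the stop, and its face stands over the middle line.
- **Cheese:** I pushed it sideways until it stopped against the rail at about 9 N, then along the rail until it stopped against the stop at about 7 N. That is below the 15 N or more needed to drive the stop out.
- **Last measurement (depth camera):** The cheese was turned about 0.2° from the rail. Its origin was at board x ≈ 9.3 mm against a target of 9.5 mm. Its left end was at y ≈ 69.9 mm, which puts the other end at about -20 mm, with no gap visible at the stop.
- **Rest of the worktop:** The mug, pepper shaker, both spoons and the bow look unmoved in the last overhead picture, judged by eye. The gripper was well clear of everything at the end.

One early wrist-camera measurement disagreed with the board position by about 3.5 mm. The arm was still settling when that picture was taken, and later contacts agreed with the original position.

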